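# Bleed a gas manifold through its tilted nipple

### The arm

A 7-joint arm with a two-finger parallel gripper is mounted at the origin on a cart in front of the work surface, level with it; the furniture and walls round the work are solid. World frame = base frame: x ahead of the robot, y to its left, z up, the work surface at z = 0. Lengths are in m, angles in rad, forces in N, time in s.
With the tool pointing down it reaches from about 0.425 to 0.875 m from the base axis. Payload 4.7 kg.
Tool frame: the origin (TCP) lies midway between the tips of the shut fingers; the grasp point (between the pads) lies 19 mm behind it; z points along the fingers, y is the direction in which the jaws open and shut (so a half turn about z gives the same grasp; the last joint's range is limited). The gripper opens to 87 mm and grips with 3 to 60 N. Pads are 19 mm wide; open, the fingers measure 117 mm over their backs; the gripper's body (75 mm by 190 mm) begins 51 mm behind the grasp point.
Start: joints at [0.014, 0.321, -0.07, 1.45, 0.023, 1.371, -0.057], TCP at [0.65, -0, 0.223] pointing down, gripper open.
Joint ranges: [-2.86, 2.86], [-0.3, 2.09], [-1.38, 1.24], [0.06, 2.45], [-1.56, 4.7], [0.09, 2.05], [-2.69, 2.69]. Speed limits (rad/s): [2.57, 2.57, 3.14, 3.14, 3.14, 3.14, 3.14].

### API

Orientations are given as a rotation vector (axis times angle).
In Python, from bench import get_state, eyes, job gives the robot as it stands. The module is installed in compiled form; this text tells all that it offers.
- The arm moves only by the shell command python3 -m jog 'ROWS' [FORCE]. ROWS is JSON, a list that holds one entry, the list of rows, each a list of 5 numbers: the opening, from 0 (shut) to 1 (fully open), then the shift along the tool's x, y, z in units of 40 mm (1.0 is 40 mm), then the turn about the tool's z in units of 5 degrees (1.0 is 5 degrees). In form: [[[jaw, dx, dy, dz, turn], ...]]. A call has 1 to 10 rows; each row shifts and turns the commanded pose from where the row before left it, along the tool's axes as they then stand; what a row does not reach is not made up. A row lasts 1/8 s, in which the tool goes at most 62.5 mm and 10.7 degrees, less where a joint would pass 70% of its speed; a pose out of reach is approached as far as the arm can. A call is refused whole if a number of a shift passes 1 or a number of a turn 1, either way. A call with a gripper value outside its range is refused whole. The fingers move at their own pace and stop on an object; FORCE is the grip in N (left out, the last holds). Time passes only in rows, so rows that do not move let the fingers close. It gives the time, the measured TCP pose, the force and the opening at its end, in the units of the state.
- get_state(): the state, without advancing time (a new reading comes with each control period).
- eyes.get_image(name): name is "scene" or "top"; returns (picture, depth): 384x512x3 uint8, red, green, blue; 384x512 float32, m along the optical axis (not along the pixel's ray), 0 where there is no reading.
- eyes.camera_params(name): a dict with "camera_matrix" (3x3 intrinsics, pixels), "k1" (the pictures are not rectified: a ray, as slopes to the right and down, at radius r is drawn at 1 + k1 r^2 times it, then the intrinsics apply), "pose" (4x4, takes a point from camera to world coordinates). Camera axes: x right, y down, z forward; pixel columns grow to the right and rows downward; lengths in m; the calibration is good to about 2 mm. A picture is of the moment at which its call begins. camera_params takes no time and is no camera call.
- job.close_job(): hands the job in, once; it reports no verdict.
The state is a dict: "time": time; "joint_positions": joint angles; "qd": joint speeds; "joint_torque": joint torques, N m; "position": TCP position; "tool_rot": TCP orientation; "ft_force": force on the tool from outside, world axes, zero at the start; "torque": the same for the moment, N m; "grip_width": opening from 0.0 (shut) to 1.0 (fully open).
Only numpy, scipy, OpenCV 4.12 (cv2) and the standard library are available. Lean on these libraries where they do the work, as an engineer would, in place of code of your own. Each camera call takes 0.05 s, during which the arm holds its last target. There are 200 camera calls.

### The job

Take the bleed coupler (the tallest fitting, steel with a grooved grip and a brass silencer on top) out of its compartment in the sloped fittings bin and press it squarely onto the tilted nipple of the gas manifold until it snaps over the nipple's head. Then push it fully home against the valve spring so that the trapped gas bleeds off, keep it there for about three seconds and finish with the gripper still holding it pushed home. Leave the other fittings in the bin and do not disturb the brown vial, the petri dishes or the timer.

Things in the scene. Friction and masses are not known exactly. Their poses are not given: they have to be found in the camera images.
- coupler: Bleed coupler, loose, 88 mm tall, 130 g, mouth down in a lower bin compartment, leaning with its floor. Origin: centre of its open mouth; z: along its axis to the silencer; round, so x and y mean nothing. From the mouth: steel nose 29 mm across to 28 mm; round grip 25 mm across, 33 to 68 mm; brass silencer 16 mm across to 88 mm. Bore 18 mm wide (24 at the mouth), 25.5 mm deep.
- coupler_grip (a point): Point on the coupler's axis 48 mm from its mouth, in the grooved round grip: take it here with the fingers along its axis. In the bore, 8 mm above the mouth, four spring-loaded locking balls stand 3 mm inward; they give way over the nipple's head. At the bore's end a hole 8.8 mm wide takes the valve stem; its ceiling is 29 mm from the mouth.
- nipple: Steel nipple on the manifold's slanted face, axis 30 degrees from vertical, leaning to the manifold's front. Origin: centre of its foot; z: outward along its axis. From the foot: hexagon 24 mm across flats to 4 mm, neck 10 mm across to 19 mm, head 16 mm across at 22 to 27.5 mm, 11 mm at 30.5 mm, then the valve stem. Fully home, the coupler's mouth sits on the hexagon, 4 mm from the foot.
- stem_tip (a point): Tip of the shut valve stem, on the nipple's axis 39.2 mm from its foot; the stem is 6.4 mm across. Pressing the coupler on takes about 7 N: its balls meet the head with the mouth 24 mm from the foot and snap behind it at about 11 mm; then its ceiling pushes the stem in. If let go it stays latched but is pushed back and the valve shuts.
- valve (a joint): How far the valve stem in the nipple is pushed in, m: 0 shut, about 0.0062 when the coupler is fully home. Its spring pushes back with 3 N at 0 and 10 N fully home.
- manifold: Aluminium block 70 x 130 x 60 mm on a base plate 90 x 170 x 8 mm, fixed. Origin: centre of the plate's underside; x to its back, y to its left, z up. The slanted face with the nipple looks forward (-x) and up; the nipple's foot is at (-15, 0, 56.5) mm. On top, 20 mm behind the middle: a stop valve 46 mm to the left (93 mm high), a pressure gauge 45 mm to the right (125 mm high).
- fittings_bin: Grey bin, 2 rows of 4 compartments, about 70 x 151 mm, fixed; floor slopes 15 degrees down to the front. Origin: middle of the underside; x to its back, y along the rows, z up. Lower row: 34 mm wide, walls 22 mm high, floors at x -18, y +-18.5 or +-55.5, z 11 mm; holds the coupler and three other fittings in any order. Put one finger in front of and one behind the coupler.
- small_coupler: A smaller coupler of the same kind, 62 mm tall, nose 22 mm across, loose in a lower compartment; stays there. Origin: centre of its lower end.
- hose_tail: Brass barbed hose tail with a hexagon, 47 mm tall, loose in a lower compartment; stays there. Origin: centre of its lower end.
- reducer: Steel hexagon reducer with a short threaded end, 35 mm tall, loose in a lower compartment; stays there. Origin: centre of its lower end.
- amber_vial: Capped brown glass vial, 30 mm across, 62 mm tall, standing loose on the bench behind the bin and manifold; stays. Origin: centre of its foot.
- petri_1: Upper of two stacked clear petri dishes, 64 mm across, together 32 mm high, loose at the front of the bench; stays. Origin: centre of its underside.
- timer: Bench timer, 62 x 66 x 18 mm, lying loose to the front right of the manifold; stays. Origin: centre of its underside.
Things that resemble listed ones, but are neither listed nor needed, are in the scene too. Leave any blue look-alike of the coupler alone.

How it is judged:
By the outcome, as a careful person would: the job done as asked, in the order asked, and still so for the second after the job is handed in, while the arm keeps its last pose, push and grip.
It also fails if it takes over 40 s, if anything falls off the work surface, if the arm or the gripper's body presses on something with over 40 N, if the wrist force passes 120 N, or if a joint passes its speed limit or range.

## Working session

There is one attempt and no reset: what is moved stays moved. The work goes in short steps, Python scripts to look and compute and a shell command to move; the robot and the scene stay as the last step left them, time stands still between calls to the robot, and variables do not carry over. Pictures are saved under pics/ and viewed, about 8 in all and at most 12, crops included, and the job is handed in when it is done.

```bash
mkdir -p pics; cat > h.py <<'E'
import numpy as np, cv2
from bench import get_state, eyes, job
from scipy.spatial.transform import Rotation as R
def grab(n):
    im,d=eyes.get_image(n); p=eyes.camera_params(n); np.savez(f'{n}.npz',im=im,d=d,K=p['camera_matrix'],k1=p['k1'],T=p['pose']); return im,d
def cloud(n):
    z=np.load(f'{n}.npz'); im,d,K,k1,T=[z[k] for k in('im','d','K','k1','T')]
    v,u=np.mgrid[0:384,0:512].astype(float)
    pts=np.stack([u.ravel(),v.ravel()],1).reshape(-1,1,2)
    s=cv2.undistortPoints(pts,K,np.array([float(k1),0,0,0,0])).reshape(384,512,2)
    P=np.dstack([s*d[...,None],d]); W=P@T[:3,:3].T+T[:3,3]; W[d==0]=np.nan
    return im,W
def proj(n,X):
    z=np.load(f'{n}.npz'); T=np.linalg.inv(z['T']); c=np.atleast_2d(X)@T[:3,:3].T+T[:3,3]; s=c[:,:2]/c[:,2:]
    s=s*(1+float(z['k1'])*(s**2).sum(1,keepdims=True)); return s@z['K'][:2,:2].T+z['K'][:2,2]
E
python3 - <<'E'
from h import *
for n in('scene','top'):
    im,d=grab(n); cv2.imwrite(f'pics/{n}0.png',cv2.resize(im[...,::-1],(800,600),interpolation=cv2.INTER_CUBIC)); z=np.load(n+'.npz'); print(z['K'],z['k1'],z['T'].round(3))
print(get_state())
E
```

```text
[[462.46078141   0.         257.5758881 ]
 [  0.         462.46078141 197.28098572]
 [  0.           0.           1.        ]] -0.019685756197241836 [[-0.569 -0.621  0.539 -0.234]
 [-0.822  0.425 -0.378  0.678]
 [ 0.006 -0.658 -0.753  1.11 ]
 [ 0.     0.     0.     1.   ]]
[[379.95799614   0.         259.09097184]
 [  0.         379.95799614 187.9562325 ]
 [  0.           0.           1.        ]] -0.021627157022492318 [[ 0.005 -0.993  0.117  0.376]
 [-1.    -0.007 -0.018  0.174]
 [ 0.019 -0.117 -0.993  1.293]
 [ 0.     0.     0.     1.   ]]
{'time': 0.1, 'joint_positions': array([ 0.01407601,  0.32172627, -0.07008552,  1.45155026,  0.02262702,
        1.37078368, -0.05691332]), 'qd': array([-0.00021244, -0.00138682, -0.00037284, -0.00086228,  0.00083286,
        0.00214253, -0.00067334]), 'joint_torque': array([ 1.37795760e-04, -4.92569017e+01, -4.06077392e-01, -3.13399816e+01,
       -6.42974046e-02,  3.95253638e-02,  6.49213871e-05]), 'position': array([ 6.49512093e-01, -4.18856245e-05,  2.21586946e-01]), 'tool_rot': array([-2.22061253e+00, -2.22071160e+00,  1.99367560e-03]), 'ft_force': array([-0.13246255,  0.31089781,  0.41152285]), 'torque': array([-0.03370597,  0.00526828,  0.02854869]), 'grip_width': 1.001731603929491}
```

View pics/scene0.png

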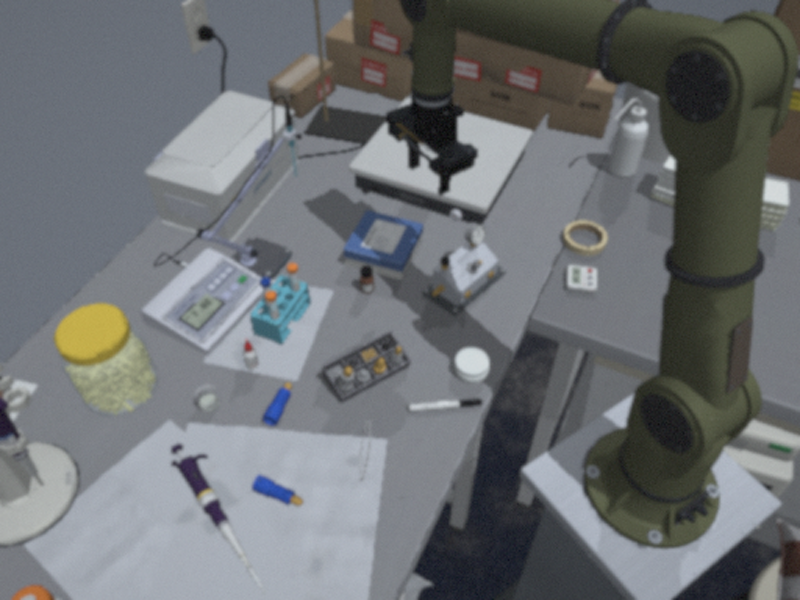

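View pics/top0.png

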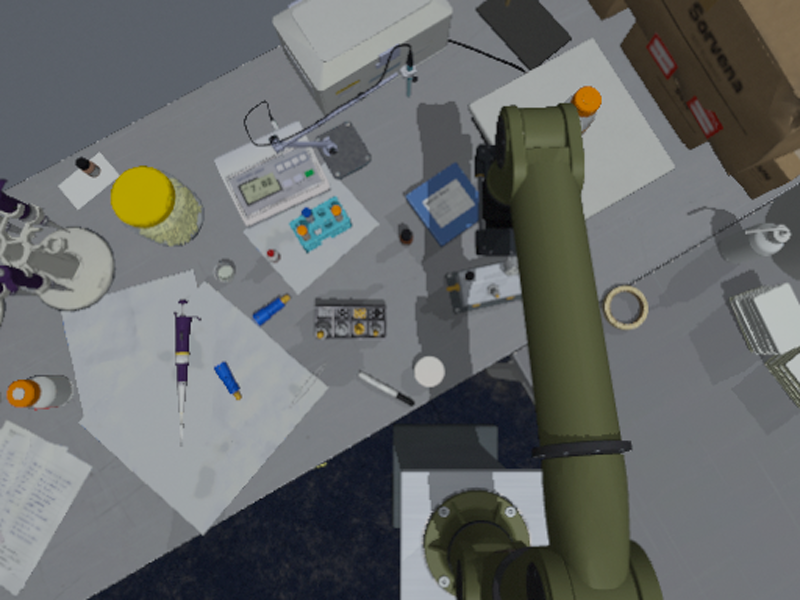

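Scene view (800x600): the grey bin is at (365,365), the manifold at (465,272), the timer at (581,278), the petri dishes at (472,363) and the brown vial at (367,278). Blue look-alikes lie at (278,403) and (277,490). In the top view the bin is at (350,319) and the manifold at (487,285), partly hidden by the arm. Next I'll crop the bin and manifold.

```bash
python3 - <<'E'
from h import *
def crop(n,x0,y0,x1,y1,s): return cv2.resize(cloud(n)[0][y0:y1,x0:x1,::-1],None,fx=s,fy=s,interpolation=cv2.INTER_CUBIC)
a=crop('scene',200,205,270,260,5.7);b=crop('top',195,185,255,225,6.6);c=crop('scene',260,135,330,205,5.7)
H=600;o=np.zeros((600,800,3),np.uint8)
o[:a.shape[0],:a.shape[1]]=a;o[320:320+b.shape[0],:b.shape[1]]=b;o[:c.shape[0],400:400+c.shape[1]]=c
cv2.imwrite('pics/crop1.png',o)
# rectified height lists
for n in('scene','top'):
    im,W=cloud(n)
    m=(W[...,2]>0.02)&(W[...,2]<0.16)
    ids={'scene':(200,205,270,260),'top':(195,185,255,225)}[n]
    x0,y0,x1,y1=ids
    S=W[y0:y1,x0:x1]; k=(S[...,2]>.01)
    print(n,'bin bounds',np.nanmin(S[k],0),np.nanmax(S[k],0))
    q=S[k]; q=q[np.argsort(-q[:,2])][:15]; print(q.round(4))
    r=cv2.minAreaRect((q:=S[k&(S[...,2]<.05)])[:,:2].astype(np.float32)); print(r)
E
```

```text
scene bin bounds [0.34339753 0.19322077 0.01002037] [0.50029083 0.34619357 0.09708767]
[[0.4298 0.3317 0.0971]
 [0.4348 0.3255 0.0958]
 [0.4276 0.3268 0.0958]
 [0.4263 0.3308 0.0958]
 [0.4321 0.3272 0.0957]
 [0.4293 0.329  0.0956]
 [0.4293 0.3226 0.0952]
 [0.4341 0.3292 0.095 ]
 [0.4375 0.3272 0.0941]
 [0.4329 0.3204 0.094 ]
 [0.4275 0.3238 0.0936]
 [0.4293 0.3323 0.0935]
 [0.432  0.3242 0.0934]
 [0.4354 0.3221 0.0926]
 [0.4242 0.3291 0.0923]]
((0.4220711588859558, 0.27014410495758057), (0.15347395837306976, 0.1560000628232956), 89.02313995361328)
top bin bounds [0.42796064 0.19063048 0.01003429] [0.5060681  0.34053072 0.0986907 ]
[[0.4333 0.3212 0.0987]
 [0.4334 0.3182 0.0975]
 [0.4365 0.3246 0.0969]
 [0.4397 0.3216 0.0968]
 [0.4397 0.3247 0.0966]
 [0.4334 0.3278 0.0963]
 [0.4366 0.3216 0.0962]
 [0.4334 0.3247 0.0961]
 [0.4303 0.3279 0.095 ]
 [0.4304 0.3217 0.0947]
 [0.4367 0.3187 0.0946]
 [0.4303 0.3248 0.0944]
 [0.4398 0.3188 0.0943]
 [0.4367 0.3156 0.0938]
 [0.4336 0.3156 0.0936]]
((0.46792393922805786, 0.2655841112136841), (0.07543136924505234, 0.14978483319282532), 0.39970389008522034)
```

View pics/crop1.png

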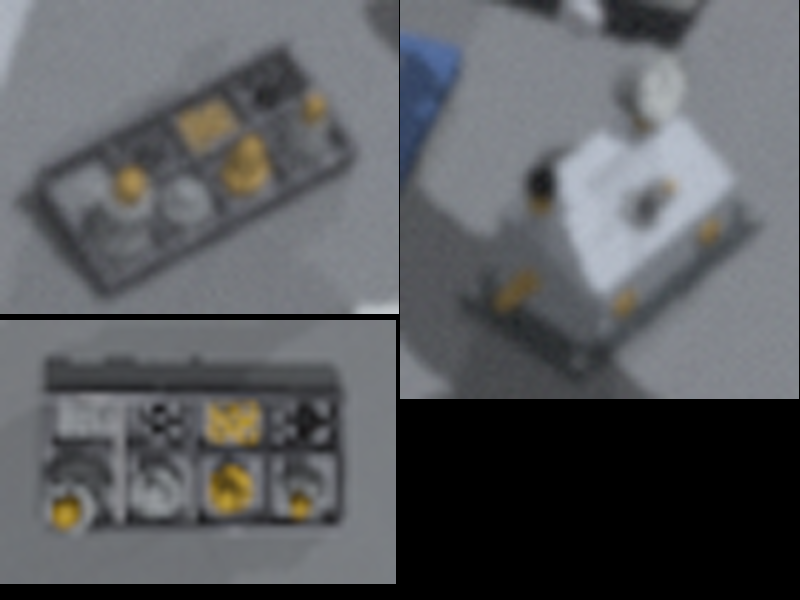

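The three measured heights agree with the description. The tall one with the brass top sits in the left lower compartment (scene crop (130,185), top crop (67,513)) with its tip at z≈0.097, so it is the coupler. The similar steel and brass fitting at the far right (scene crop (313,105), top crop (302,505)) is the small coupler. The neighbour of the coupler is the reducer, then the hose tail. The blue ones lie outside the bin and don't count. Now I'll fit the poses.

```bash
cat > fit.py <<'E'
from h import *
from scipy.optimize import least_squares
def prof_sdf(r,z,segs):  # union of cylinders (r0,z0,z1)
    best=np.full(r.shape,9.)
    for R0,a,b in segs:
        q=np.stack([r-R0,np.abs(z-(a+b)/2)-(b-a)/2]); d=np.linalg.norm(np.maximum(q,0),axis=0)+np.minimum(q.max(0),0); best=np.minimum(best,d)
    return best
CP=[(.0145,0,.028),(.0125,.028,.068),(.008,.068,.088)]
NP=[(.013,0,.004),(.005,0,.019),(.008,.021,.0285),(.0065,.0285,.030),(.0032,.03,.0392)]
def coupler_sdf(P,mouth,ax):
    v=P-mouth; z=v@ax; return prof_sdf(np.linalg.norm(v-z[:,None]*ax,axis=1),z,CP)
def box(P,c,h):
    q=np.abs(P-c)-h; return np.linalg.norm(np.maximum(q,0),axis=1)+np.minimum(q.max(1),0)
NA=np.array([-.5,0,.8660254]); NF=np.array([-.015,0,.0565])
def mani_local(P,x,y,yaw):
    c,s=np.cos(yaw),np.sin(yaw); d=P-[x,y,0]; return np.stack([c*d[:,0]+s*d[:,1],-s*d[:,0]+c*d[:,1],d[:,2]],1)
def mani_sdf(Q):
    blk=np.maximum(box(Q,[0,0,.038],[.035,.065,.03]),(Q-NF)@NA)
    v=Q-NF; z=v@NA
    return np.minimum.reduce([box(Q,[0,0,.004],[.045,.085,.004]),blk,prof_sdf(np.linalg.norm(v-z[:,None]*NA,axis=1),z,NP)])
E
python3 - <<'E'
from fit import *
x0,y0,x1,y1=260,135,330,205
C={n:cloud(n)[1] for n in('scene','top')}
A=C['scene'][y0:y1,x0:x1].reshape(-1,3); A=A[(A[:,2]>.012)&(A[:,2]<.07)]; c0=np.median(A[:,:2],0); print('c0',c0)
for names in(['scene'],['top'],['scene','top']):
    Pm=np.concatenate([C[n].reshape(-1,3) for n in names]); Pm=Pm[np.isfinite(Pm).all(1)]
    S=Pm[(Pm[:,2]>.004)&(Pm[:,2]<.1)&(np.hypot(*(Pm[:,:2]-c0).T)<.11)]
    best=None
    for y in np.arange(-3,3.2,.35):
        f=lambda p:mani_sdf(mani_local(S,*p))
        r=least_squares(f,[*c0,y],loss='cauchy',f_scale=.002)
        if best is None or r.cost<best.cost:best=r
    d=f(best.x);x,y,w=best.x;Rz=R.from_euler('z',w).as_matrix()
    foot=Rz@NF+[x,y,0]; print(names,len(S),'man',best.x.round(4),'deg',np.degrees(w).round(2),'med|d|',np.median(abs(d)).round(4),'inl',np.mean(abs(d)<.003).round(2),'foot',foot.round(4),'axis',(Rz@NA).round(3))
    S=Pm[(Pm[:,2]>.042)&(Pm[:,2]<.11)&(np.hypot(Pm[:,0]-.437,Pm[:,1]-.325)<.03)]
    def g(p):
        ax=R.from_euler('zy',[p[3],-p[2]]).apply([0,0,1.]); return coupler_sdf(S,np.array([p[0],p[1],.011]),ax)
    r=least_squares(g,[.457,.323,np.radians(15),0],loss='cauchy',f_scale=.002)
    print('coupler',len(S),r.x.round(4),'lean',np.degrees(r.x[2:]).round(1),'med',np.median(abs(g(r.x))).round(4))
    B=Pm[(Pm[:,2]>.02)&(Pm[:,2]<.1)&(Pm[:,1]>.23)&(Pm[:,1]<.305)&(Pm[:,0]>.425)&(Pm[:,0]<.465)]
    for a in np.arange(.23,.305,.0125):
        b=B[(B[:,1]>=a)&(B[:,1]<a+.0125)]; print(' y',a.round(4),'zmax98',np.percentile(b[:,2],98).round(3),end='')
    print()
E
```

```text
c0 [ 0.54693883 -0.01527695]
['scene'] 1405 man [ 0.5465 -0.0266  0.2229] deg 12.77 med|d| 0.0017 inl 0.73 foot [ 0.5318 -0.0299  0.0565] axis [-0.488 -0.111  0.866]
coupler 100 [0.4544 0.3255 0.2697 0.0092] lean [15.5  0.5] med 0.0008
 y 0.23 zmax98 0.035 y 0.2425 zmax98 0.058 y 0.255 zmax98 0.052 y 0.2675 zmax98 0.036 y 0.28 zmax98 0.046 y 0.2925 zmax98 0.043
['top'] 1293 man [ 0.5483 -0.0296  0.2183] deg 12.51 med|d| 0.0019 inl 0.67 foot [ 0.5336 -0.0329  0.0565] axis [-0.488 -0.108  0.866]
coupler 77 [0.4565 0.3231 0.2589 0.6179] lean [14.8 35.4] med 0.0008
 y 0.23 zmax98 0.045 y 0.2425 zmax98 0.062 y 0.255 zmax98 0.036 y 0.2675 zmax98 0.047 y 0.28 zmax98 0.049 y 0.2925 zmax98 0.038
['scene', 'top'] 2698 man [ 0.5469 -0.0267  0.2198] deg 12.59 med|d| 0.0018 inl 0.69 foot [ 0.5322 -0.0299  0.0565] axis [-0.488 -0.109  0.866]
coupler 177 [0.4553 0.3249 0.2701 8.0319] lean [ 15.5 460.2] med 0.0012
 y 0.23 zmax98 0.038 y 0.2425 zmax98 0.06 y 0.255 zmax98 0.052 y 0.2675 zmax98 0.047 y 0.28 zmax98 0.048 y 0.2925 zmax98 0.042
```

The two cameras disagree by a constant of about 2-3 mm, so I'll use the mean. That puts the coupler mouth at about (.4555,.3243,.011), leaning 15° to −x, and the nipple foot at about (.5327,−.0314,.0565) with the manifold yawed 12.6°.

The jog command can't tilt the tool, so it stays vertical. I'll put the jaw axis across the lean plane, with the pads on the coupler's left and right sides, so the coupler keeps its lean in the grip. Then I'll pivot it to 30°. I'll grip high enough to clear the reducer.

```bash
python3 -m jog '[[[0.42,0.81,-0.525,0,0],[0.42,0.81,-0.525,0,0],[0.42,0.81,-0.525,0,0],[0.42,0.81,-0.525,0,0],[0.42,0.81,-0.525,0,0],[0.42,0.81,-0.525,0,0],[0.42,0.81,-0.525,0,0],[0.42,0.81,-0.525,0,0],[0.42,0.81,-0.525,0,0],[0.42,0.81,-0.525,0,0]]]' 20
python3 -m jog '[[[0.42,0,0,0,-1],[0.42,0,0,0,-1],[0.42,0,0,0,-1],[0.42,0,0,0,-1],[0.42,0,0,0,-1],[0.42,0,0,0,-1],[0.42,0,0,0,-1],[0.42,0,0,0,-1],[0.42,0,0,0,-1]]]'
python3 -m jog '[[[0.42,0,0,0,-1],[0.42,0,0,0,-1],[0.42,0,0,0,-1],[0.42,0,0,0,-1],[0.42,0,0,0,-1],[0.42,0,0,0,-1],[0.42,0,0,0,-1],[0.42,0,0,0,-1],[0.42,0,0,0,-1],[0.42,0,0,0,0]]]'
python3 - <<'E'
from h import *
s=get_state();print(s['joint_positions'].round(3),s['grip_width'],R.from_rotvec(s['tool_rot']).as_matrix().round(3))
E
```

```text
time: 1.35
position: [0.439, 0.3247, 0.2222]
tool_rot: [2.221, 2.221, -0.001]
ft_force: [0.1, -0.1, -0.2]
grip_width: 0.419
time: 2.48
position: [0.4397, 0.3237, 0.222]
tool_rot: [-1.198, -2.904, 0.001]
ft_force: [-0.1, 0.0, -0.0]
grip_width: 0.415
time: 3.72
position: [0.4398, 0.3238, 0.2222]
tool_rot: [-0.002, -3.141, 0.001]
ft_force: [0.5, 0.2, 0.6]
grip_width: 0.416
[-0.293  0.124 -0.423  1.699  0.052  1.331  0.845] 0.4162628255326616 [[-1.     0.001 -0.001]
 [ 0.001  1.    -0.   ]
 [ 0.001 -0.    -1.   ]]
```

```bash
python3 -m jog '[[[0.42,0,0,0.6,0],[0.42,0,0,0.6,0],[0.42,0,0,0.6,0],[0.42,0,0,0.6,0],[0.42,0,0,0,0]]]'
cat > two.py <<'E'
from h import *
import sys
X=np.array(eval(sys.argv[2]));w=int(sys.argv[3]) if len(sys.argv)>3 else 36
o=[]
for n in('scene','top'):
    im,_=grab(n);u,v=proj(n,X)[0];M=cv2.getRotationMatrix2D((float(u),float(v)),0,1)
    c=cv2.getRectSubPix(im,(2*w,2*w),(float(u),float(v)))[...,::-1];o.append(cv2.resize(c,(400,400),interpolation=cv2.INTER_CUBIC));print(n,u-w,v-w,400/(2*w))
cv2.imwrite(f'pics/{sys.argv[1]}.png',np.hstack(o))
E
python3 two.py g1 '[.4397,.324,.1]'
```

```text
time: 4.35
position: [0.4386, 0.3229, 0.1246]
tool_rot: [-0.002, -3.138, 0.004]
ft_force: [0.2, -0.4, 0.3]
grip_width: 0.422
scene 185.44653512750426 196.64068419504966 5.555555555555555
top 168.1054546526777 175.92816613297504 5.555555555555555
```

View pics/g1.png

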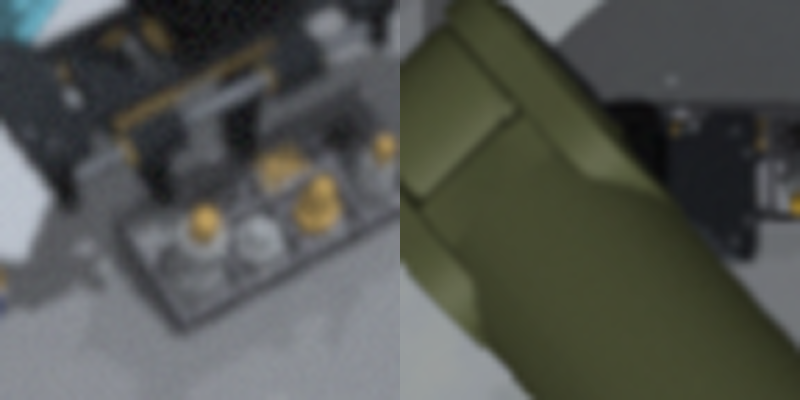

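```bash
python3 - <<'E'
from h import *
s=get_state();p=s['position'];print(p)
q=proj('scene',np.array([p,p+[0,.0255,0],p-[0,.0255,0],[.4555-.0228,.3243,.096]]))
print((q-[185.447,196.64])*5.5556)
im,W=cloud('scene')
# finger tip points: above silencer, near the tool
m=(W[...,2]>.12)&(W[...,2]<.16)&(np.hypot(W[...,0]-p[0],W[...,1]-p[1])<.06)
P=W[m]
for lo in(.12,.135,.15):
    k=P[(P[:,2]>=lo)&(P[:,2]<lo+.015)]
    for sd in(1,-1):
        a=k[(k[:,1]-p[1])*sd>0]
        if len(a): print(lo,sd,len(a),np.percentile(a,[5,50,95],axis=0).round(4).tolist())
E
```

```text
[0.4401683  0.32417803 0.12706285]
[[196.18624088 165.77355989]
 [150.71859447 189.73529923]
 [240.96026274 142.17652537]
 [207.4568868  214.67488868]]
0.12 1 18 [[0.4266, 0.3422, 0.1249], [0.4303, 0.3499, 0.1306], [0.4456, 0.3518, 0.1347]]
0.12 -1 16 [[0.4265, 0.2992, 0.1239], [0.4288, 0.3047, 0.1286], [0.4443, 0.3059, 0.1344]]
0.135 1 13 [[0.426, 0.3447, 0.1374], [0.4287, 0.3501, 0.1407], [0.4406, 0.3515, 0.1473]]
0.135 -1 25 [[0.4263, 0.2994, 0.1357], [0.4325, 0.3053, 0.1435], [0.4463, 0.3071, 0.1494]]
0.15 1 8 [[0.4257, 0.3442, 0.151], [0.4276, 0.3477, 0.1549], [0.4291, 0.3531, 0.1578]]
0.15 -1 16 [[0.4262, 0.2948, 0.1506], [0.4284, 0.3014, 0.1548], [0.4374, 0.3057, 0.1594]]
```

The fingers straddle the silencer at (206,222): they are at crop (155,190) and (240,135), where the projection predicts them. Descending.

```bash
python3 -m jog '[[[0.42,0,0,0.3,0],[0.42,0,0,0.3,0],[0.42,0,0,0.3,0],[0.42,0,0,0.3,0],[0.42,0,0,0,0]]]'; python3 -m jog '[[[0.42,0,0,0.35,0],[0.42,0,0,0.35,0],[0.42,0,0,0,0]]]'
```

```text
time: 5.08
position: [0.4392, 0.3234, 0.0771]
tool_rot: [0.0, -3.139, 0.002]
ft_force: [0.5, 0.3, -0.8]
grip_width: 0.419
time: 5.45
position: [0.439, 0.3231, 0.0489]
tool_rot: [0.0, -3.139, 0.003]
ft_force: [-0.3, 0.0, 0.6]
grip_width: 0.418
```

```bash
python3 -m jog '[[[0.3,0,0,0,0],[0.2,0,0,0,0],[0.2,0,0,0,0],[0.2,0,0,0,0],[0.2,0,0,0,0],[0.2,0,0,0,0]]]' 15;  python3 two.py g2 '[.4397,.324,.07]'
```

```text
time: 6.2
position: [0.4402, 0.3243, 0.0509]
tool_rot: [-0.0, 3.141, 0.001]
ft_force: [-0.3, 0.1, 2.6]
grip_width: 0.277
scene 186.02253069478465 203.15020360761804 5.555555555555555
top 169.27555086001627 176.43417215330626 5.555555555555555
```

View pics/g2.png

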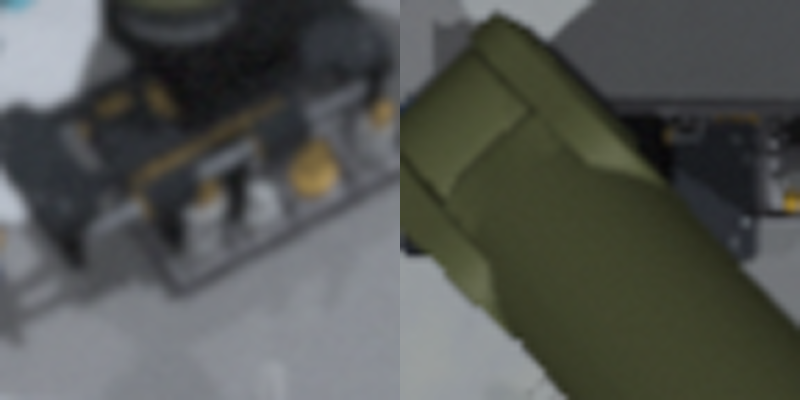

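The jaws closed at 24 mm on the grip. Now I'll lift until the nose is just below the front wall's rim and move forward, so the wall pivots the coupler further towards 30°.

```bash
python3 -m jog '[[[0.2,0,0,-0.2,0],[0.2,0,0,-0.15,0],[0.2,0,0,0,0]]]' 12; python3 -m jog '[[[0.2,0.1,0,0,0],[0.2,0.1,0,0,0],[0.2,0,0,0,0]]]';python3 -m jog '[[[0.2,0.1,0,0,0],[0.2,0.1,0,0,0],[0.2,0,0,0,0]]]'
cat > cfit.py <<'E'
from fit import *
def cfit(names=('scene',),th0=20,h=None):
    "fit held coupler: s offset, tilt in tool x-z plane, relative to grasp point"
    s=get_state();T=R.from_rotvec(s['tool_rot']).as_matrix();g=s['position']-T[:,2]*.019;res={}
    fx,fz=T[:,0].copy(),np.array([0,0,1.]); 
    if fx@[-1,0,0]<0: fx=-fx
    for n in names:
        P=cloud(n)[1].reshape(-1,3);P=P[np.isfinite(P).all(1)]
        v=P-g; y=v@T[:,1]; S=P[(abs(y)<.0115)&(np.linalg.norm(v,axis=1)<.075)]
        if h is not None: S=S[S[:,2]>h]
        f=lambda p:coupler_sdf(S,g+fx*p[3]+T[:,1]*p[2]-p[1]*(a:=fx*np.sin(p[0])+fz*np.cos(p[0])),a)
        r=min((least_squares(f,[np.radians(t),.061,0,0],loss='cauchy',f_scale=.0015,bounds=([0,.03,-.006,-.012],[1,.08,.006,.012])) for t in(15,22,30)),key=lambda r:r.cost)
        d=f(r.x);print(n,len(S),'tilt',np.degrees(r.x[0]).round(1),'s,y,x mm',(r.x[1:]*1e3).round(1),'med',np.median(abs(d)).round(4),'inl',np.mean(abs(d)<.003).round(2));res[n]=r.x
    return g,fx,res
if __name__=='__main__':
    import sys
    for n in('scene','top'):grab(n)
    cfit(h=float(sys.argv[1]) if len(sys.argv)>1 else None)
E
python3 cfit.py .04
```

```text
time: 6.68
position: [0.4395, 0.3238, 0.0647]
tool_rot: [0.0, -3.141, 0.001]
ft_force: [-1.1, -0.3, -0.7]
grip_width: 0.288
time: 7.05
position: [0.4322, 0.324, 0.0647]
tool_rot: [-0.0, 3.141, 0.0]
ft_force: [0.5, 1.0, -0.8]
grip_width: 0.286
time: 7.42
position: [0.4239, 0.324, 0.0647]
tool_rot: [-0.0, 3.141, -0.0]
ft_force: [1.6, -0.0, -1.0]
grip_width: 0.285
scene 86 tilt 22.1 s,y,x mm [61.7 -0.2  2.5] med 0.0013 inl 0.73
```

```bash
python3 -m jog '[[[0.2,0.1,0,0,0],[0.2,0.1,0,0,0],[0.2,0,0,0,0]]]';python3 cfit.py .04
```

```text
time: 7.9
position: [0.4156, 0.324, 0.0646]
tool_rot: [0.001, -3.142, 0.0]
ft_force: [2.5, 0.3, -0.3]
grip_width: 0.283
scene 67 tilt 29.4 s,y,x mm [62.5  0.5  2.6] med 0.0016 inl 0.6
```

```bash
python3 -m jog '[[[0.2,-0.05,0,0,0],[0.2,0,0,0,0],[0.2,0,0,-0.5,0],[0.2,0,0,-0.7,0],[0.2,0,0,-0.7,0],[0.2,0,0,-0.7,0],[0.2,0,0,0,0],[0.2,0,0,0,0]]]' 40;python3 cfit.py; python3 two.py g3 '[.4176,.324,.16]'
```

```text
time: 9.0
position: [0.4173, 0.3235, 0.1673]
tool_rot: [0.0, -3.14, 0.002]
ft_force: [-0.3, -0.4, -0.9]
grip_width: 0.278
scene 103 tilt 28.9 s,y,x mm [61.6 -0.3  2.9] med 0.0017 inl 0.66
scene 188.70759305685442 188.39479379514862 5.555555555555555
top 165.41524399012135 182.2827169016151 5.555555555555555
```

View pics/g3.png

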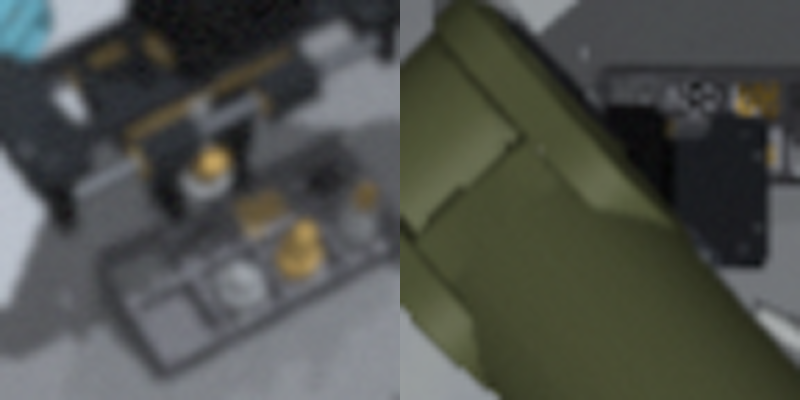

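The coupler is held at about 29° (silencer at (212,160)), its compartment is empty and the other three fittings are still in place. The scene camera gives a consistent offset, so I'll place the coupler relative to the nipple in that camera's frame.

```bash
python3 -m jog '[[[0.2,-0.157,-0.9125,0,0],[0.2,-0.157,-0.9125,0,0],[0.2,-0.157,-0.9125,0,0],[0.2,-0.157,-0.9125,0,0],[0.2,-0.157,-0.9125,0,0],[0.2,-0.157,-0.9125,0,0],[0.2,-0.157,-0.9125,0,0],[0.2,-0.157,-0.9125,0,0],[0.2,-0.157,-0.9125,0,0],[0.2,-0.157,-0.9125,0,0]]]'
python3 -m jog '[[[0.2,0,0,0,-0.84],[0.2,0,0,0,-0.84],[0.2,0,0,0,-0.84],[0.2,0,0,0.4,0],[0.2,0,0,0.4,0],[0.2,0,0,0,0],[0.2,0,0,0,0]]]'
cat > rel.py <<'E'
from cfit import *
grab('scene');grab('top')
g,fx,res=cfit();p=res['scene']
T=R.from_rotvec(get_state()['tool_rot']).as_matrix()
ax=fx*np.sin(p[0])+np.array([0,0,1])*np.cos(p[0]);mouth=g+fx*p[3]+T[:,1]*p[2]-p[1]*ax
P=cloud('scene')[1].reshape(-1,3);P=P[np.isfinite(P).all(1)]
v=P-g; k=(P[:,2]>.004)&(P[:,2]<.1)&(np.hypot(P[:,0]-.5465,P[:,1]+.0266)<.11)&(coupler_sdf(P,mouth,ax)>.006)&~((abs(v@T[:,1])<.06)&(abs(v@T[:,0])<.02)&(v[:,2]>-.025))
S=P[k];r=least_squares(lambda q:mani_sdf(mani_local(S,*q)),[.5465,-.0266,.22],loss='cauchy',f_scale=.002)
x,y,w=r.x;Rz=R.from_euler('z',w).as_matrix();foot=Rz@NF+[x,y,0];a=Rz@NA
print('n',len(S),'yaw',np.degrees(w).round(2),'foot',foot.round(4),'tool yaw',np.degrees(np.arctan2(-T[1,0],-T[0,0])).round(2),'TCP',(g+T[:,2]*.019).round(4))
d=mouth-foot;print('mouth along axis mm',(d@a*1e3).round(1),'perp in plane(+ = up-front)',(d@(Rz@[-.866,0,-.5])*1e3).round(1),'lateral man y',(d@Rz[:,1]*1e3).round(1),'axis angle',np.degrees(np.arccos(ax@a)).round(1))
E
python3 rel.py
```

```text
time: 10.45
position: [0.4806, -0.0422, 0.1679]
tool_rot: [0.0, -3.141, 0.0]
ft_force: [0.8, -0.1, -0.8]
grip_width: 0.278
time: 11.32
position: [0.4808, -0.041, 0.1364]
tool_rot: [0.344, -3.122, 0.0]
ft_force: [0.3, -0.5, -0.7]
grip_width: 0.274
scene 50 tilt 31.5 s,y,x mm [63.   1.4  3.8] med 0.0014 inl 0.64
n 1190 yaw 12.29 foot [ 0.532  -0.0301  0.0565] tool yaw 12.59 TCP [ 0.4812 -0.041   0.137 ]
mouth along axis mm 51.1 perp in plane(+ = up-front) -3.2 lateral man y 1.7 axis angle 2.2
```

```bash
python3 - <<'E'
from h import *
foot=np.array([.532,-.0301,.0565]);a=R.from_euler('z',12.4,degrees=True).apply([-.5,0,.866])
im=cloud('scene')[0];S=11;x0,y0=268,130
c=cv2.resize(im[y0:y0+54,x0:x0+70,::-1],None,fx=S,fy=S,interpolation=cv2.INTER_CUBIC)
q=(proj('scene',[foot,foot+a*.0392,foot+a*.15])-[x0,y0]+.5)*S
q=q.astype(int).tolist();print(q);cv2.line(c,q[1],q[2],(0,0,255),1);cv2.circle(c,q[0],4,(0,255,0),1)
cv2.imwrite('pics/n1.png',c)
E
```

```text
[[374, 458], [437, 408], [632, 253]]
```

View pics/n1.png

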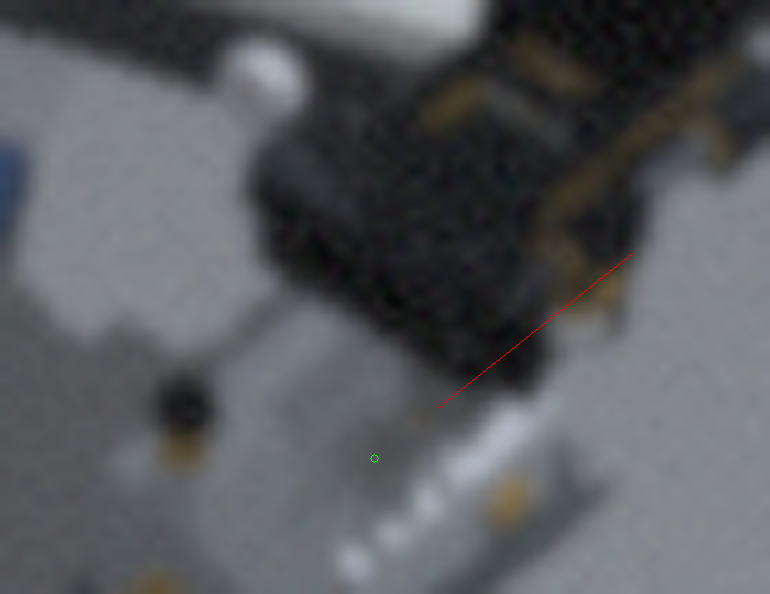

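The left finger hides the coupler's body. The silencer at (590,292) lies on the projected nipple axis to within about 1 mm. Now I'll advance along the axis and watch the force.

```bash
python3 -m jog '[[[0.2,0,0,0.05,0],[0.2,-0.05,0,0.0866,0],[0.2,-0.05,0,0.0866,0],[0.2,-0.05,0,0.0866,0],[0.2,0,0,0,0]]]' 60; python3 -m jog '[[[0.2,-0.05,0,0.0866,0],[0.2,-0.05,0,0.0866,0],[0.2,0,0,0,0],[0.2,0,0,0,0]]]'; python3 rel.py
```

```text
time: 12.05
position: [0.4865, -0.0396, 0.1237]
tool_rot: [0.345, -3.122, -0.0]
ft_force: [-0.1, 0.4, -1.4]
grip_width: 0.277
time: 12.55
position: [0.4906, -0.0389, 0.1172]
tool_rot: [0.345, -3.123, 0.0]
ft_force: [0.2, -0.8, -0.4]
grip_width: 0.277
scene 45 tilt 30.6 s,y,x mm [60.   2.1  2.1] med 0.0013 inl 0.69
n 1124 yaw 12.29 foot [ 0.5318 -0.0299  0.0565] tool yaw 12.6 TCP [ 0.4907 -0.0389  0.1174]
mouth along axis mm 31.3 perp in plane(+ = up-front) -2.3 lateral man y 2.3 axis angle 1.2
```

```bash
python3 -m jog '[[[0.2,0.03,-0.0375,0.02,0],[0.2,0,0,0,0],[0.2,-0.05,0,0.0866,0],[0.2,0,0,0,0],[0.2,0,0,0,0]]]'; python3 -m jog '[[[0.2,-0.05,0,0.0866,0],[0.2,0,0,0,0],[0.2,0,0,0,0]]]'
```

```text
time: 13.28
position: [0.4917, -0.0401, 0.1129]
tool_rot: [0.345, -3.122, 0.0]
ft_force: [-0.1, -0.0, -0.4]
grip_width: 0.274
time: 13.65
position: [0.4931, -0.04, 0.1094]
tool_rot: [0.344, -3.121, 0.0]
ft_force: [-3.3, -2.3, 1.0]
grip_width: 0.274
```

```bash
python3 -m jog '[[[0.2,0.03,-0.015,0.015,0],[0.2,0,0,0,0],[0.2,0,0,0,0]]]'; python3 -m jog '[[[0.2,-0.025,0,0.0433,0],[0.2,0,0,0,0],[0.2,0,0,0,0]]]'; python3 -m jog '[[[0.2,-0.025,0,0.0433,0],[0.2,0,0,0,0],[0.2,0,0,0,0]]]'
```

```text
time: 14.02
position: [0.4927, -0.0406, 0.1092]
tool_rot: [-0.345, 3.122, -0.0]
ft_force: [-3.2, -0.9, 2.8]
grip_width: 0.277
time: 14.4
position: [0.4938, -0.0403, 0.107]
tool_rot: [-0.345, 3.122, -0.0]
ft_force: [-1.9, -0.3, 0.5]
grip_width: 0.272
time: 14.78
position: [0.4949, -0.04, 0.1052]
tool_rot: [-0.345, 3.122, 0.0]
ft_force: [1.0, -0.1, -2.5]
grip_width: 0.272
```

```bash
python3 -m jog '[[[0.2,-0.0375,0,0.065,0],[0.2,0,0,0,0],[0.2,0,0,0,0]]]'; python3 -m jog '[[[0.2,-0.0375,0,0.065,0],[0.2,0,0,0,0],[0.2,0,0,0,0]]]';python3 -m jog '[[[0.2,-0.025,0,0.0433,0],[0.2,0,0,0,0],[0.2,0,0,0,0]]]'
```

```text
time: 15.15
position: [0.4965, -0.0396, 0.1024]
tool_rot: [-0.345, 3.122, 0.0]
ft_force: [3.2, 0.4, -5.9]
grip_width: 0.273
time: 15.52
position: [0.4976, -0.0393, 0.1002]
tool_rot: [-0.345, 3.122, 0.0]
ft_force: [2.6, -0.1, -4.7]
grip_width: 0.273
time: 15.9
position: [0.4983, -0.0393, 0.0989]
tool_rot: [0.345, -3.122, -0.0]
ft_force: [-1.3, 0.8, 0.9]
grip_width: 0.274
```

The axial force built up, went negative as the balls snapped over the head, and is now positive against the valve spring. I'll keep going until it's home.

```bash
python3 -m jog '[[[0.2,-0.025,0,0.0433,0],[0.2,0,0,0,0],[0.2,0,0,0,0]]]'; python3 -m jog '[[[0.2,-0.025,0,0.0433,0],[0.2,0,0,0,0],[0.2,0,0,0,0]]]';python3 -m jog '[[[0.2,-0.0125,0,0.0217,0],[0.2,0,0,0,0],[0.2,0,0,0,0]]]'
```

```text
time: 16.27
position: [0.4993, -0.039, 0.0969]
tool_rot: [0.345, -3.122, 0.0]
ft_force: [-2.8, 0.7, 4.0]
grip_width: 0.278
time: 16.65
position: [0.5003, -0.0388, 0.0952]
tool_rot: [0.345, -3.122, -0.0]
ft_force: [-3.4, 0.6, 4.6]
grip_width: 0.279
time: 17.02
position: [0.5007, -0.0387, 0.0944]
tool_rot: [0.345, -3.122, 0.0]
ft_force: [-3.8, 0.4, 6.1]
grip_width: 0.272
```

```bash
python3 -m jog '[[[0.2,-0.0125,0,0.0217,0],[0.2,0,0,0,0],[0.2,0,0,0,0]]]'; python3 -m jog '[[[0.2,-0.0125,0,0.0217,0],[0.2,0,0,0,0],[0.2,0,0,0,0]]]';python3 -m jog '[[[0.2,-0.0125,0,0.0217,0],[0.2,0,0,0,0],[0.2,0,0,0,0]]]'
```

```text
time: 17.4
position: [0.501, -0.0387, 0.094]
tool_rot: [0.345, -3.122, 0.0]
ft_force: [-5.1, -0.1, 9.5]
grip_width: 0.273
time: 17.77
position: [0.5011, -0.0387, 0.0939]
tool_rot: [0.344, -3.121, 0.0]
ft_force: [-9.6, 0.3, 14.4]
grip_width: 0.274
time: 18.15
position: [0.5012, -0.0387, 0.0938]
tool_rot: [0.344, -3.12, 0.0]
ft_force: [-12.0, -1.0, 20.7]
grip_width: 0.273
```

```bash
for i in 1 2; do :; done; python3 -m jog '[[[0.2,0,0,0,0],[0.2,0,0,0,0],[0.2,0,0,0,0],[0.2,0,0,0,0],[0.2,0,0,0,0],[0.2,0,0,0,0],[0.2,0,0,0,0],[0.2,0,0,0,0],[0.2,0,0,0,0],[0.2,0,0,0,0]]]'; python3 -m jog '[[[0.2,0,0,0,0],[0.2,0,0,0,0],[0.2,0,0,0,0],[0.2,0,0,0,0],[0.2,0,0,0,0],[0.2,0,0,0,0],[0.2,0,0,0,0],[0.2,0,0,0,0],[0.2,0,0,0,0],[0.2,0,0,0,0]]]';python3 rel.py; python3 two.py h1 '[.50,-.037,.09]' 40
```

```text
time: 19.4
position: [0.5012, -0.0386, 0.0938]
tool_rot: [0.344, -3.12, 0.0]
ft_force: [-12.0, -0.7, 21.4]
grip_width: 0.269
time: 20.65
position: [0.5012, -0.0387, 0.0938]
tool_rot: [0.344, -3.12, 0.0]
ft_force: [-12.6, -0.4, 20.8]
grip_width: 0.275
scene 73 tilt 29.9 s,y,x mm [69.   0.1  5.7] med 0.0028 inl 0.52
n 968 yaw 12.09 foot [ 0.5317 -0.0302  0.0565] tool yaw 12.59 TCP [ 0.5012 -0.0387  0.0938]
mouth along axis mm -1.6 perp in plane(+ = up-front) 4.2 lateral man y -1.6 axis angle nan
scene 270.51929654561667 128.81309432876552 5.0
top 278.24999591175845 153.87448237323883 5.0rel.py:11: RuntimeWarning: invalid value encountered in arccos
  d=mouth-foot;print('mouth along axis mm',(d@a*1e3).round(1),'perp in plane(+ = up-front)',(d@(Rz@[-.866,0,-.5])*1e3).round(1),'lateral man y',(d@Rz[:,1]*1e3).round(1),'axis angle',np.degrees(np.arccos(ax@a)).round(1))
```

View pics/h1.png

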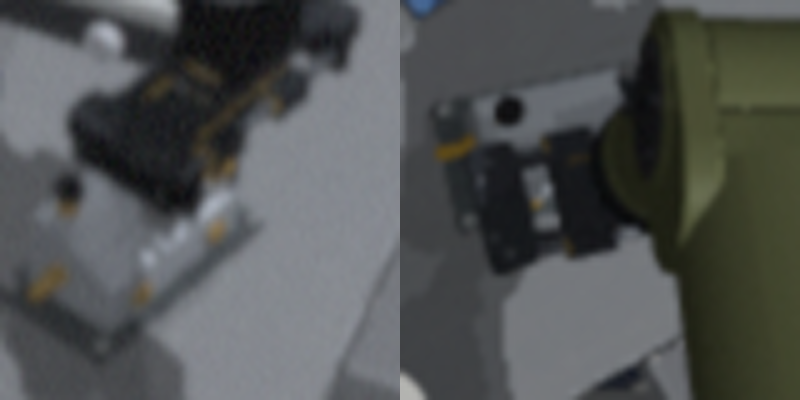

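```bash
python3 - <<'E'
from cfit import *
g,fx,res=cfit(h=.1)
a=R.from_euler('z',12.4,degrees=True).apply([-.5,0,.8660254])
for n,foot in(('scene',[.5318,-.03,.0565]),('top',[.5336,-.0329,.0565])):
    im,W=cloud(n);v=W-foot;z=v@a;r=np.linalg.norm(v-z[...,None]*a,axis=2)
    brass=(im[...,0].astype(int)-im[...,2]>40)&(r<.014)&(z>.06)&(z<.11)
    k=(r<.012)&(z>.05)&(z<.11)
    print(n,k.sum(),np.percentile(z[k],[50,90,100]).round(4),'brass',brass.sum(),np.round(np.percentile(z[brass],[5,50,95]),4) if brass.any() else '')
E
```

```text
scene 40 tilt 15.2 s,y,x mm [30.  -5.3  7.5] med 0.0031 inl 0.5
scene 17 [0.0778 0.0869 0.0901] brass 0 Traceback (most recent call last):
  File "<stdin>", line 8, in <module>
    return _quantile_unchecked(
        a, q, axis, out, overwrite_input, method, keepdims, weights)
    return _ureduce(a,
                    func=_quantile_ureduce_func,
    ...<5 lines>...
                    overwrite_input=overwrite_input,
                    method=method)
    r = func(a, **kwargs)
    result = _quantile(arr,
                       quantiles=q,
    ...<2 lines>...
                       out=out,
                       weights=wgt)
    slices_having_nans = np.isnan(arr[-1, ...])
                                  ~~~^^^^^^^^^
IndexError: index -1 is out of bounds for axis 0 with size 0
```

The coupler's far end now measures 90 mm from the foot along the nipple axis. Home is 92 mm, and latched but not home would be about 98. It sits on a hard stop at about 24 N. I'll hold a little longer and hand in.

```bash
python3 -m jog '[[[0.2,0,0,0,0],[0.2,0,0,0,0],[0.2,0,0,0,0],[0.2,0,0,0,0],[0.2,0,0,0,0],[0.2,0,0,0,0],[0.2,0,0,0,0],[0.2,0,0,0,0],[0.2,0,0,0,0],[0.2,0,0,0,0]]]' && python3 -c "from bench import job; print(job.close_job())"
```

```text
time: 22.1
position: [0.5012, -0.0387, 0.0937]
tool_rot: [0.344, -3.12, 0.0]
ft_force: [-12.4, -0.1, 21.4]
grip_width: 0.267
the job is handed in; nothing more can be done
None
```

I took the bleed coupler from its compartment, pressed it onto the tilted nipple and pushed it home. I held it there about 4 s and handed in at 22.1 s with the gripper still pushing.

- **Different grasp from the brief:** the jog command can't tilt the tool, so the gripper stayed vertical and I held the coupler by its left and right sides, not front and back. I gripped it about 61 mm from the mouth to clear the reducer. I set the 30° lean by pushing its nose against the bin's front wall.
- **Checks that agreed:**
    - The force showed the snap over the head, then the valve spring rising over about 6 mm.
    - After that it met a hard stop at a steady 24 N, well under the limits.
    - The coupler's far end measured about 90 mm from the nipple's foot, where 92 mm is fully home.
- **Checks that disagreed or failed:**
    - The two cameras differed by 2–3 mm.
    - The last coupler-shape fits were unusable because a finger hid it and manifold points mixed in. Being home rests on the force, the travel and the end position.
- **Other items:** the other three fittings were still in the bin after the lift. I did not check the vial, petri dishes or timer again at the end, but no unexpected contact force appeared.

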